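# Show the dial plate's label over the logbook

## Robot

A 6-joint arm with a two-finger parallel gripper is mounted at the origin on the work surface. World frame = base frame: x ahead of the robot, y to its left, z up, the work surface at z = 0. Lengths are in mm, angles in rad, forces in N, time in s.
With the tool pointing down it reaches from about 275 to 750 mm from the base axis. Payload 10.2 kg.
Tool frame: the origin (TCP) lies at the very end of the fingers, on their centre line; the grasp point (between the pads) lies 19 mm behind it; z points along the fingers, y is the line along which they close (so a half turn about z gives the same grasp; the last joint's range is limited). The gripper opens to 85 mm and grips with 20 to 120 N. Pads are 22 mm wide; open, the fingers measure 114 mm over their backs; the gripper's body (76 mm by 85 mm) begins 54 mm behind the grasp point. The pads swing forward as they close: fully open they stand 13 mm farther back than shut.
Start: joints at [0.935, 0.313, 1.498, -0, 1.331, -0.223], TCP at [210.63, 480.901, 193.494] pointing down, gripper open.
Joint ranges: [-2.94, 2.94], [-0.97, 2.17], [0.19, 2.56], [-1.23, 4.37], [0.02, 3.11], [-2.88, 2.88]. Speed limits (rad/s): [2.39, 2.39, 3.01, 3.14, 3.14, 3.14].

## Interface

Orientations are given as a unit quaternion [w, x, y, z].
In Python, from rig import ctrl gives the robot as it stands.
- The arm moves only by the tool step_arm, never from a script. Its argument "increments" is a list of rows, each a list of 3 entries, a list of its own where there are three numbers: the shift along the tool's x, y, z in cm, then the turn, a rotation vector about the tool's x, y, z in degrees, then the opening in per cent of the stroke, from 0 (shut) to 100 (fully open). A call has 1 to 8 rows; each row is the pose to reach, as a shift and turn from the pose commanded when the call began, along the tool's axes at that moment; what a row does not reach only later rows make up. A row lasts 1/8 s, in which the tool goes at most 62.5 mm and 10.7 degrees, less where a joint would pass 70% of its speed; a pose out of reach is approached as far as the arm can. A call with a gripper value outside its range is refused whole. The fingers move at their own pace and stop on an object; "squeeze" is the grip in N (left out, the last holds). Time passes only in rows, so rows that repeat a pose let the fingers close. It gives the time, the measured TCP pose, the force, the opening and the grip force at its end, in the units of the state.
- ctrl.sense(): the state, without advancing time (a new reading comes with each control period).
- ctrl.capture(name): name is "scene" or "top" or "wrist"; returns a dict with "img" (420x560x3 uint8, red, green, blue), "fx", "fy", "cx", "cy" (pixels), "k1" (the pictures are not rectified: a ray, as slopes to the right and down, at radius r is drawn at 1 + k1 r^2 times it, then the intrinsics apply), "extrinsics" (4x4, takes a point from camera to world coordinates). Camera axes: x right, y down, z forward; pixel columns grow to the right and rows downward; lengths in mm; the calibration is good to about 2 mm. A picture is of the moment at which its call begins. There is no depth.
- ctrl.finish_job(): hands the job in; it is judged then, once.
The state is a dict: "time_s": time; "joints": joint angles; "dq": joint speeds; "tau": joint torques, N m; "eef_pos": TCP position; "ee_rot": TCP orientation; "force": force on the tool from outside, world axes, zero at the start; "wrist_torque": the same for the moment, N m; "grip_width": opening from 0.0 (shut) to 1.0 (fully open); "grip_force": force on a finger pad.
Only numpy, scipy, OpenCV 4.12 (cv2) and the standard library are available. Lean on these libraries where they do the work, as an engineer would, in place of code of your own. Each camera call takes 0.05 s, during which the arm holds its last target. There are 200 camera calls.

## Task

A coil form stands in the way beside the glass dial plate in the little slotted rack: first clear it away and leave it standing upright on the cork mat. Then find the plate's frosted end by its notched top corner, take the plate by that end only, lift it out and tip it, label side up and at least half-way over from upright towards flat, above the logbook board and a good hand's breadth clear of it. Finish still holding the plate there, and do not knock the two glass valves about.

Things in the scene. Friction and masses are not known exactly. Their poses are not given: they have to be found in the camera images.
- plate_c (a point): Centre of the glass dial plate: loose, 120 x 8 x 60 mm (x, y, z), 140 g, standing on its long edge in the rack's slot, top edge 30 mm above this point (68 mm above the bench). x runs along it towards the frosted end, z up, y out of the label face. Matt frosted end: x from 10 to 60 mm; the rest is clear with scale marks. Grip it across the thickness near x = 30 mm, upper half.
- notch (a point): The notch, 12 x 12 mm, cut from the plate's top corner at the frosted end, nowhere else (54 mm along x and 24 mm up z from the plate's centre; same axes). Whoever sees the notch at upper left is looking at the label face; a 40 x 20 mm paper label sits low on its frosted end.
- rack: Fixed dark wooden rack 150 x 28 mm that holds the plate: base 8 mm thick and two ribs with tops 22 mm above the bench and a slot 10 mm wide between them along its x. Origin at its centre on the bench. It looks the same from both sides and may be turned any way.
- coil_c (a point): Centre of the black phenolic coil form with a few copper turns: loose upright cylinder 50 mm across and 100 mm tall, 100 g, standing on the bench close beside the plate. z is its axis; this point is 50 mm above its foot.
- mat: Fixed square cork mat 120 x 120 mm, 4 mm thick, lying on the bench. Origin at the centre of its underside; x and y along its sides.
- board: Fixed plywood logbook board 230 x 170 mm (x, y) lying on the bench, with a sheet of paper (top 9 mm above the bench) and a brass spring clip up to 30 mm high at its +x end. Origin at the centre of its underside.
- valve_a: Tall glass power valve, loose bystander, 60 mm across, 157 mm tall, upright. Origin at the centre of its foot.
- valve_b: A second valve like the first. Origin at the centre of its foot.
Not all that is in view belongs to the job. Of the things like the part that bears plate_c, leave any that is red or turquoise; of the rest the smaller one is meant.

How it is judged:
By the outcome, as a careful person would: the job done as asked, in the order asked, and still so for the second after the job is handed in, while the arm keeps its last pose, push and grip.
It also fails if it takes over 51 s, if anything falls off the work surface, if the arm or the gripper's body presses on something with over 40 N, if the wrist force passes 120 N, or if a joint passes its speed limit or range.

## Working session

There is one attempt and no reset: what is moved stays moved. The work goes in short steps, Python scripts to look and compute and a tool call to move; the robot and the scene stay as the last step left them, time stands still between calls to the robot, and variables do not carry over. Pictures are saved under pics/ and viewed, at most 10 in all, crops included, and the job is handed in when it is done.

Besides the shell and the picture viewer there is one more tool, called after ">>>" by a JSON object that holds its "op" and its "data", one argument or row to a line. step_arm: Moves the arm, as the interface text tells. Its arguments: {"type":"object","properties":{"increments":{"type":"array"},"squeeze":{"type":"number"}},"required":["increments"]}

```bash
mkdir -p pics; cat > h.py <<'E'
import numpy as np, cv2
from rig import ctrl
def cap(n,f=None):
    c=ctrl.capture(n)
    if f: cv2.imwrite('pics/'+f,cv2.cvtColor(c['img'],cv2.COLOR_RGB2BGR))
    return c
def ray(c,u,v):
    p=np.array([(u-c['cx'])/c['fx'],(v-c['cy'])/c['fy']]);q=p.copy()
    for _ in range(20): q=p/(1+c['k1']*(q@q))
    E=np.array(c['extrinsics']);d=E[:3,:3]@np.array([q[0],q[1],1]);return E[:3,3],d/np.linalg.norm(d)
def onz(c,u,v,z):
    o,d=ray(c,u,v);return o+d*(z-o[2])/d[2]
def proj(c,P):
    E=np.array(c['extrinsics']);q=E[:3,:3].T@(np.array(P)-E[:3,3]);s=q[:2]/q[2];s=s*(1+c['k1']*(s@s))
    return np.array([c['fx']*s[0]+c['cx'],c['fy']*s[1]+c['cy']])
def two(c1,a,c2,b):
    o,d=ray(c1,*a);p,e=ray(c2,*b)
    t=np.linalg.lstsq(np.c_[d,-e],p-o,rcond=None)[0];x,y=o+d*t[0],p+e*t[1]
    return (x+y)/2,np.linalg.norm(x-y)
E
python3 - <<'E'
from h import *
for n in ('scene','top'):
    c=cap(n,n+'0.png');print(n,np.round(np.array(c['extrinsics']),2).tolist(),c['fx'],c['k1'])
s=ctrl.sense();print(s['ee_rot'],s['time_s'],s['grip_width'])
E
```

```text
scene [[-0.35, 0.69, -0.63, 1538.85], [0.94, 0.27, -0.22, 375.85], [0.02, -0.67, -0.75, 1282.87], [0.0, 0.0, 0.0, 1.0]] 536.769034475321 -0.057457342943489385
top [[0.02, -0.99, 0.13, 338.79], [-1.0, -0.02, -0.02, 51.3], [0.02, -0.13, -0.99, 1566.23], [0.0, 0.0, 0.0, 1.0]] 475.68727796697675 -0.1382900019843514
[-2.24898205e-04  2.04926824e-01  9.78777131e-01 -5.23514378e-04] 0.1 1.0015411935276488
```

View pics/scene0.png

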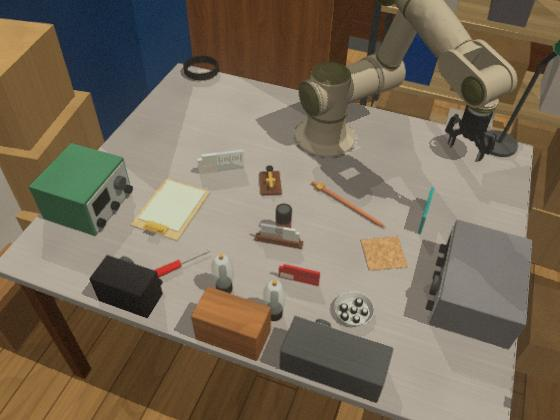

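View pics/top0.png

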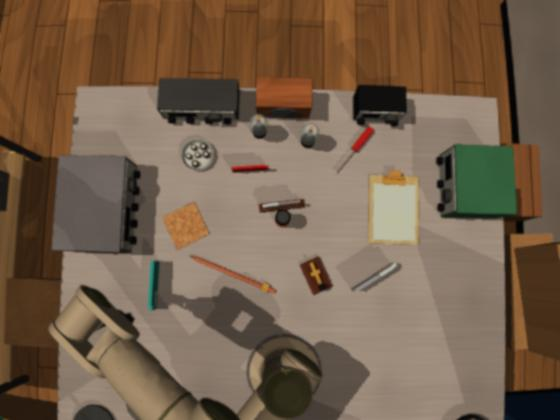

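Scene: the racked plate is at about (279,237), with the black coil form just behind it at (284,215), mat (384,253), board (172,207) and valves (222,272) and (273,298). In the top view they are plate (283,206), coil (283,217), mat (186,225), board (394,210) and valves (259,127) and (309,136). Next I'll enlarge these.

```bash
python3 - <<'E'
from h import *
a=cv2.imread('pics/scene0.png')[190:260,235:325];b=cv2.imread('pics/top0.png')[180:245,240:330]
f=lambda i:cv2.resize(i,(720,int(i.shape[0]*8)),interpolation=cv2.INTER_CUBIC)
cv2.imwrite('pics/crop1.png',f(a));cv2.imwrite('pics/crop2.png',f(b))
c=cap('top');
hsv=cv2.cvtColor(c['img'],cv2.COLOR_RGB2HSV)
def blob(x0,x1,y0,y1,lo,hi,z,nm):
    m=np.zeros(hsv.shape[:2],np.uint8);m[y0:y1,x0:x1]=cv2.inRange(hsv,lo,hi)[y0:y1,x0:x1]
    k=max(cv2.findContours(m,0,2)[0],key=cv2.contourArea);r=cv2.minAreaRect(k)
    q=np.array([onz(c,u,v,z) for u,v in cv2.boxPoints(r)]);print(nm,r,q.mean(0).round(),np.linalg.norm(q[1]-q[0]).round(),np.linalg.norm(q[2]-q[1]).round(),q.round().tolist())
blob(155,215,195,255,(5,110,90),(25,255,255),4,'mat')
blob(360,425,165,250,(15,20,150),(40,255,255),9,'board')
for n,u,v in (('va',259,120),('vb',309,129),('coil',283,217)): print(n,onz(c,u,v,100).round())
print('vfeet',onz(c,259,132,0),onz(c,309,143,0))
E
```

```text
mat ((185.40003967285156, 225.30001831054688), (35.77708435058594, 36.224300384521484), 63.43495178222656) [468. 336.   4.] 120.0 120.0 [[492.0, 417.0, 4.0], [549.0, 311.0, 4.0], [444.0, 254.0, 4.0], [388.0, 359.0, 4.0]]
board ((392.0, 209.0), (80.0, 64.0), 90.0) [ 538. -351.    9.] 221.0 272.0 [[670.0, -242.0, 9.0], [676.0, -463.0, 9.0], [404.0, -458.0, 9.0], [401.0, -242.0, 9.0]]
va [802.  98. 100.]
vb [776. -62. 100.]
coil [492.  16. 100.]
vfeet [791.22437379 100.54077601   0.        ] [756.95749623 -69.85941142   0.        ]
```

View pics/crop1.png

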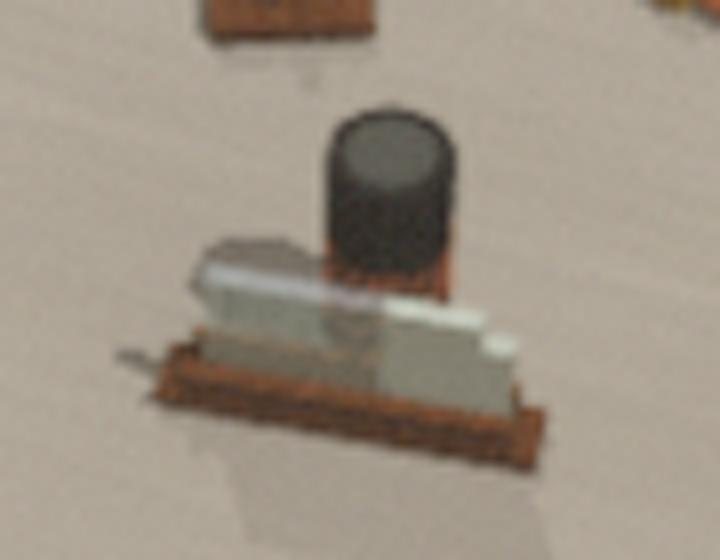

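View pics/crop2.png

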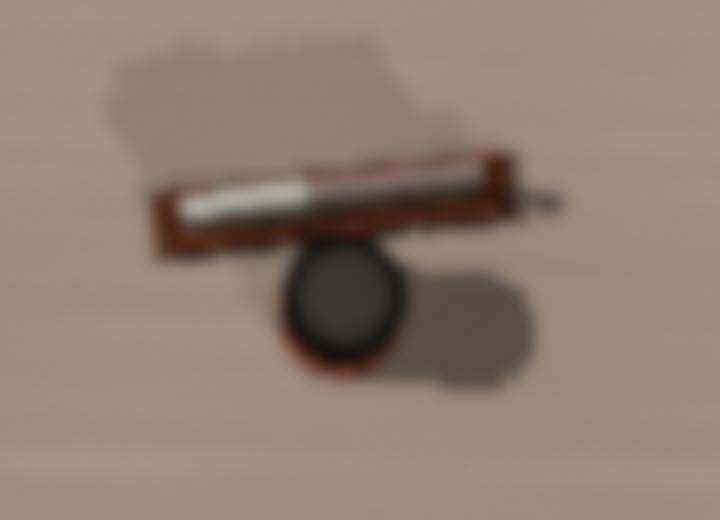

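Crop 1 (scene): the notch is at upper right, crop (500,335), so this is the back face. The label therefore faces the robot, and the frosted end lies towards world +y. Crop 2 (top): the plate's top edge runs from (180,210) at the frosted end to (480,172), and the coil top is centred at (343,297).

```bash
python3 - <<'E'
from h import *
t=cap('top');s=cap('scene')
S=lambda x,y:(235+x/8,190+y/8);T=lambda x,y:(240+x/8,180+y/8)
for n,a,b in (('coiltop',(392,150),(343,297)),('clear end',(205,270),(480,172)),('frostline',(382,302),(308,190))):
    print(n,two(s,S(*a),t,T(*b)))
print('plate z68',onz(t,*T(180,212),62),onz(t,*T(308,190),68),onz(t,*T(480,172),68))
print('rack z22',[onz(t,*T(*p),22).round().tolist() for p in((153,195),(515,152),(518,215),(165,260))])
print('board',[onz(t,*p,8).round().tolist() for p in((370,175),(417,175),(419,244),(370,243))])
print('mat scene',onz(s,384,253,4),'valves scene feet',onz(s,224,287,0),onz(s,275,313,0))
E
```

```text
coiltop (array([492.11691501,  17.29301019,  97.2836606 ]), np.float64(1.7834814920533144))
clear end (array([546.82361173, -37.19167126,  64.11026067]), np.float64(1.8801091256845617))
frostline (array([538.05647706,  31.11649512,  64.81125919]), np.float64(1.5224709015269144))
plate z68 [528.69618482  81.14604226  62.        ] [537.84365203  30.42847153  68.        ] [546.5593019 -37.8636742  68.       ]
rack z22 [[541.0, 93.0, 22.0], [562.0, -55.0, 22.0], [536.0, -56.0, 22.0], [514.0, 88.0, 22.0]]
board [[650.0, -276.0, 8.0], [655.0, -438.0, 8.0], [421.0, -441.0, 8.0], [422.0, -275.0, 8.0]]
mat scene [471.24280064 337.89254457   4.        ] valves scene feet [758.36665516 -65.69104581   0.        ] [786.85876113 102.46262123   0.        ]
```

```bash
cat >> h.py <<'E'
from scipy.spatial.transform import Rotation as R
def rot(s): q=s['ee_rot'];return R.from_quat([q[1],q[2],q[3],q[0]])
def down(az): # tool down, tool y at azimuth az deg
    a=np.radians(az);y=np.array([np.cos(a),np.sin(a),0]);z=np.array([0,0,-1.]);return R.from_matrix(np.c_[np.cross(y,z),y,z])
def go(p,Rt):
    s=ctrl.sense();r=rot(s);print('shift cm',np.round(r.inv().apply(np.array(p)-s['eef_pos'])/10,2),'turn',np.round((r.inv()*Rt).as_rotvec(True),2))
    print('t',round(s['time_s'],2),'pos',np.round(s['eef_pos'],1),'j',np.round(s['joints'],2),'w',round(s['grip_width'],3),'gf',round(s['grip_force'],1),'F',np.round(s['force'],1))
E
python3 -c "
from h import *
go((480,17,195),down(97.7))"
```

```text
shift cm [-43.29 -31.68  -0.16] turn [-3.000e-02 -1.000e-02 -3.135e+01]
t 0.25 pos [210.6 480.8 193.2] j [ 0.93  0.31  1.5  -0.    1.33 -0.22] w 0.996 gf 0.0 F [-0.4 -0.3  0.5]
```

>>> {"op": "step_arm", "data": {
  "increments": [
    [[-5.4, -4, 0], [0, 0, -4], 100],
    [[-10.8, -8, 0], [0, 0, -8], 100],
    [[-16.2, -12, 0], [0, 0, -12], 100],
    [[-21.6, -16, 0], [0, 0, -16], 100],
    [[-27, -20, 0], [0, 0, -20], 100],
    [[-32.4, -24, 0], [0, 0, -24], 100],
    [[-38, -28, 0], [0, 0, -28], 100],
    [[-43.3, -31.7, 0], [0, 0, -31.4], 100]
  ]
}}

```text
time_s: 1.25
eef_pos: [461.9, 46.2, 193.6]
ee_rot: [0.0, -0.068, 0.998, 0.0]
force: [0.3, 1.4, -0.3]
grip_width: 1.0
grip_force: 0.0
```

>>> {"op": "step_arm", "data": {
  "increments": [
    [[0, 0, 0], [0, 0, 0], 100],
    [[0, 0, 0], [0, 0, 0], 100]
  ]
}}

```text
time_s: 1.5
eef_pos: [460.8, 48.4, 193.3]
ee_rot: [-0.0, -0.067, 0.998, 0.0]
force: [-0.0, -0.3, 0.2]
grip_width: 1.002
grip_force: 0.0
```

```bash
python3 -c "
from h import *
c=cap('wrist','w1.png');go((492,17,70),down(97.7))
print(np.round(c['extrinsics'],2).tolist())
for P in((492,17,100),(538.6,21.6,68),(535,51,68)):print(proj(c,P))"
```

```text
shift cm [-2.67 -3.59 12.34] turn [ 0.02 -0.01  0.09]
t 1.55 pos [460.7  49.  193.5] j [-0.15  0.18  1.67  0.    1.29 -1.85] w 1.001 gf 0.0 F [-0.2 -0.4 -0.8]
[[-0.13, 0.95, 0.28, 389.28], [0.99, 0.13, 0.04, 39.61], [0.0, 0.28, -0.96, 374.66], [0.0, 0.0, 0.0, 1.0]]
[239.42874133 223.43048241]
[243.14499956 256.31006591]
[272.41874883 256.62698492]
```

View pics/w1.png

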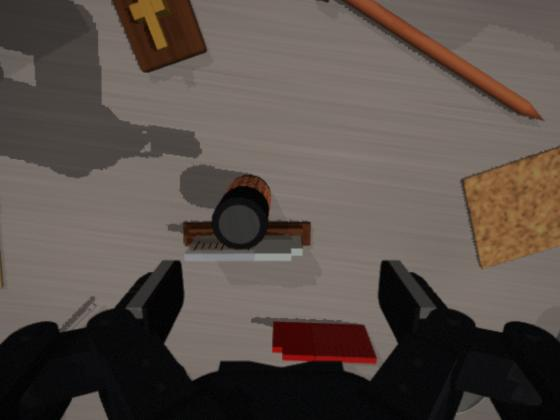

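Wrist view: the coil top is at (241,220), predicted (239,223). The plate's top edge is on row 256 with the frosted end to the right, ending at about (303,252), so the measurements agree. Moving over the coil and down.

>>> {"op": "step_arm", "data": {
  "increments": [
    [[-2.6, -3.5, 2], [0, 0, 0], 100],
    [[-2.6, -3.5, 6], [0, 0, 0], 100],
    [[-2.6, -3.5, 10], [0, 0, 0], 100],
    [[-2.6, -3.5, 13.5], [0, 0, 0], 100],
    [[-2.6, -3.5, 13.5], [0, 0, 0], 100],
    [[-2.6, -3.5, 13.5], [0, 0, 0], 100]
  ],
  "squeeze": 30
}}

```text
time_s: 2.3
eef_pos: [492.3, 17.6, 60.0]
ee_rot: [0.001, -0.068, 0.998, -0.0]
force: [0.1, -0.2, -0.3]
grip_width: 1.0
grip_force: 0.0
```

>>> {"op": "step_arm", "data": {
  "increments": [
    [[0, 0, 0], [0, 0, 0], 40],
    [[0, 0, 0], [0, 0, 0], 40],
    [[0, 0, 0], [0, 0, 0], 40],
    [[0, 0, 0], [0, 0, 0], 40],
    [[0, 0, 0], [0, 0, 0], 40],
    [[0, 0, 0], [0, 0, 0], 40]
  ]
}}

```text
time_s: 3.05
eef_pos: [495.2, 14.5, 62.4]
ee_rot: [0.005, -0.068, 0.998, -0.003]
force: [-0.7, -10.0, 25.0]
grip_width: 0.405
grip_force: 12.2
```

```bash
python3 -c "
from h import *
c=cap('wrist');s=cap('scene');
a=c['img'][140:420,80:480];b=cv2.resize(s['img'][170:260,225:345],(400,300),interpolation=2)
cv2.imwrite('pics/w2.png',cv2.cvtColor(np.vstack([a,b]),cv2.COLOR_RGB2BGR));go((492,17,60),down(97.7))"
```

```text
shift cm [0.29 0.29 0.24] turn [-0.38  0.51  0.08]
t 3.15 pos [495.3  14.5  62.4] j [-0.21  0.39  1.76 -0.    0.98 -1.91] w 0.398 gf 12.2 F [-2.3 -9.5 24.1]
```

View pics/w2.png

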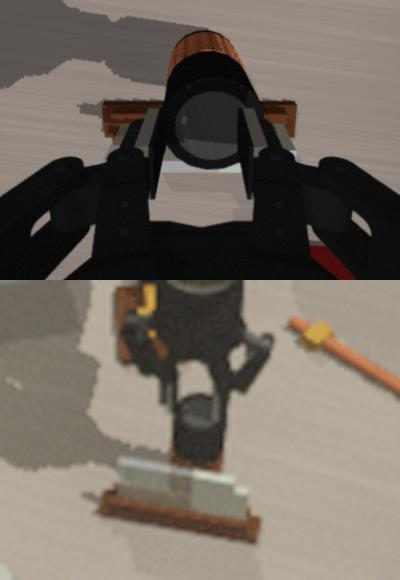

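The fingers stand either side of the coil form, and it is upright. The closing pads push it down on the bench a little, so I'll ease up while closing fully.

>>> {"op": "step_arm", "data": {
  "increments": [
    [[0, 0, -0.3], [0, 0, 0], 20],
    [[0, 0, -0.3], [0, 0, 0], 20],
    [[0, 0, -0.4], [0, 0, 0], 10],
    [[0, 0, -0.4], [0, 0, 0], 10]
  ],
  "squeeze": 40
}}

```text
time_s: 3.65
eef_pos: [496.5, 14.4, 67.6]
ee_rot: [0.006, -0.068, 0.998, -0.003]
force: [0.7, -9.1, 31.5]
grip_width: 0.103
grip_force: 15.8
```

```bash
python3 -c "
from h import *
c=cap('wrist');s=cap('scene');
a=c['img'][140:420,80:480];b=cv2.resize(s['img'][170:260,225:345],(400,300),interpolation=2)
cv2.imwrite('pics/w3.png',cv2.cvtColor(np.vstack([a,b]),cv2.COLOR_RGB2BGR));go((492,17,60),down(97.7))"
```

```text
shift cm [0.42 0.32 0.75] turn [-0.42  0.71  0.06]
t 3.75 pos [496.5  14.4  67.6] j [-0.21  0.39  1.75 -0.    0.99 -1.91] w 0.102 gf 15.8 F [-0.1 -9.4 31.1]
```

View pics/w3.png

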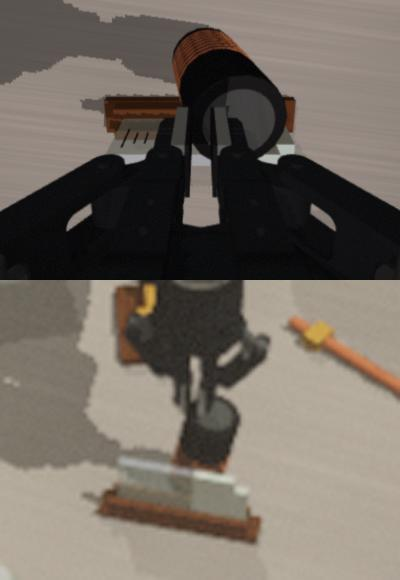

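```bash
python3 -c "
from h import *
for n in('wrist','scene'):
    c=cap(n);p=np.array(ctrl.sense()['eef_pos'])
    print(n,c['fx'],np.round(c['extrinsics'],2)[:3,3])
    for dz in(0,20,40,60):print(dz,proj(c,p+[0,0,dz]).round(1))
print(proj(c,(492,17,100)),proj(c,(492,17,0)))"
```

```text
wrist 331.12595847229574 [422.49   6.61 247.96]
0 [279.1 234.5]
20 [278.7 248.9]
40 [278.1 267. ]
60 [277.4 290.1]
scene 536.769034475321 [1538.85  375.85 1282.87]
0 [282.1 216.1]
20 [282.3 211.6]
40 [282.4 207.1]
60 [282.5 202.5]
[283.64835289 208.05196961] [282.96178801 229.69454518]
```

The fingers have closed on or above the coil's top: it leans about 10° and the wrist reads 31 N upwards. I'll back straight up gently so that it rocks back, then check where the fingertips really are.

>>> {"op": "step_arm", "data": {
  "increments": [
    [[0, 0, -0.4], [0, 0, 0], 10],
    [[0, 0, -0.8], [0, 0, 0], 10],
    [[0, 0, -1.2], [0, 0, 0], 10],
    [[0, 0, -1.8], [0, 0, 0], 10],
    [[0, 0, -2.5], [0, 0, 0], 10],
    [[0, 0, -4], [0, 0, 0], 10],
    [[0, 0, -6], [0, 0, 0], 10],
    [[0, 0, -8], [0, 0, 0], 10]
  ]
}}

```text
time_s: 4.85
eef_pos: [491.7, 17.0, 144.0]
ee_rot: [0.0, -0.068, 0.998, -0.0]
force: [0.3, -0.3, -0.5]
grip_width: 0.098
grip_force: 0.0
```

```bash
python3 -c "
from h import *
c=cap('wrist');s=cap('scene');
a=c['img'][140:420,80:480];b=cv2.resize(s['img'][150:250,225:345],(400,320),interpolation=2)
cv2.imwrite('pics/w4.png',cv2.cvtColor(np.vstack([a,b]),cv2.COLOR_RGB2BGR));go((492,17,60),down(97.7))
p=np.array(ctrl.sense()['eef_pos'])
for c in(c,s):
  for dz in(0,19,40):print(dz,proj(c,p+[0,0,dz]).round(1))"
```

```text
shift cm [0.11 0.04 8.5 ] turn [-0.09  0.24  0.05]
t 4.95 pos [492.8  16.8 145. ] j [-0.2   0.29  1.67  0.    1.18 -1.91] w 0.098 gf 0.0 F [-0.3  0.1 -0.6]
0 [278.5 236.8]
19 [278.3 250.4]
40 [278.  269.1]
0 [283.8 197.8]
19 [284.  193.3]
40 [284.1 188.2]
```

View pics/w4.png

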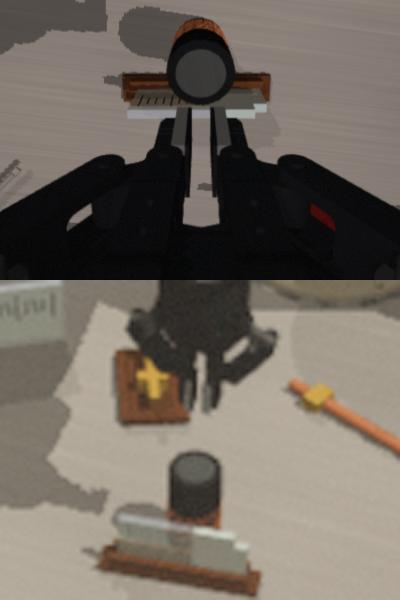

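The coil is upright again and in place. The fingertips show at scene about (285,190) and wrist row about 247, clearly above the reported TCP. I'll work out that offset.

```bash
python3 -c "
from h import *
w=cap('wrist');s=cap('scene');S=ctrl.sense();p=np.array(S['eef_pos']);r=rot(S)
from scipy.optimize import brentq
for h in(0,8,11):
  print(h,'wrist dz',round(brentq(lambda d:proj(w,p+r.apply([h,0,-d]))[1]-247,-30,80),1),round(brentq(lambda d:proj(w,p+r.apply([-h,0,-d]))[1]-247,-30,80),1),'scene dz',round(brentq(lambda d:proj(s,p+r.apply([-h,0,-d]))[1]-190.6,-30,80),1),round(brentq(lambda d:proj(s,p+r.apply([h,0,-d]))[1]-190.6,-30,80),1))
print(r.as_matrix().round(2).tolist())
g=cv2.cvtColor(w['img'],cv2.COLOR_RGB2GRAY);print(g[225:270,262].tolist(),g[225:270,298].tolist())
k=w['img'];hs=cv2.HoughCircles(cv2.GaussianBlur(g,(3,3),0)[140:260,200:360],3,1,50,param1=60,param2=12,minRadius=20,maxRadius=45);print(hs)
u=onz(w,281,215,100);print('coil top',u, onz(w,246,215,100),onz(w,315,215,100))"
```

```text
0 wrist dz 22.9 22.9 scene dz 31.5 31.5
8 wrist dz 40.8 5.0 scene dz 39.3 23.7
11 wrist dz 47.5 -1.7 scene dz 42.2 20.8
[[-0.99, -0.13, 0.0], [-0.13, 0.99, -0.0], [-0.0, -0.0, -1.0]]
[55, 55, 49, 35, 22, 19, 19, 16, 19, 16, 15, 17, 34, 55, 68, 68, 69, 68, 74, 87, 97, 88, 69, 59, 57, 58, 58, 57, 58, 56, 59, 59, 58, 57, 56, 58, 59, 57, 58, 58, 58, 57, 58, 57, 58] [53, 46, 31, 21, 16, 16, 17, 15, 15, 16, 19, 35, 58, 73, 78, 77, 76, 77, 76, 77, 76, 72, 62, 59, 58, 58, 58, 59, 57, 58, 57, 57, 58, 58, 58, 58, 59, 58, 57, 58, 57, 58, 59, 58, 58]
[[[ 79.5  70.5  24.3]
  [ 28.5  41.5  37.8]
  [ 42.5 115.5  28.8]
  [118.5 107.5  28.5]]]
coil top [495.70204831  18.33216542 100.        ] [499.10314399  -6.62171357 100.        ] [492.39595159  42.56381732 100.        ]
```

Both views put the fingertips about 40 mm above the reported TCP, which agrees with touching the 100 mm coil at TCP z ≈ 60. From here on I allow for 40 mm.

>>> {"op": "step_arm", "data": {
  "increments": [
    [[-0.1, 0.1, 0], [0, 0, 0], 100],
    [[-0.1, 0.1, 0], [0, 0, 0], 100],
    [[-0.1, 0.1, 0], [0, 0, 0], 100],
    [[-0.1, 0.1, 3], [0, 0, 0], 100],
    [[-0.1, 0.1, 7], [0, 0, 0], 100],
    [[-0.1, 0.1, 10], [0, 0, 0], 100],
    [[-0.1, 0.1, 12.5], [0, 0, 0], 100],
    [[-0.1, 0.1, 12.5], [0, 0, 0], 100]
  ]
}}

```text
time_s: 6.05
eef_pos: [491.4, 18.3, 16.2]
ee_rot: [-0.002, -0.068, 0.998, 0.0]
force: [-0.1, 0.7, 0.6]
grip_width: 1.002
grip_force: 0.0
```

>>> {"op": "step_arm", "data": {
  "increments": [
    [[0, 0, 0], [0, 0, 0], 65],
    [[0, 0, 0], [0, 0, 0], 50],
    [[0, 0, 0], [0, 0, 0], 40],
    [[0, 0, 0], [0, 0, 0], 40],
    [[0, 0, 0], [0, 0, 0], 40]
  ],
  "squeeze": 35
}}

```text
time_s: 6.68
eef_pos: [493.3, 17.9, 18.6]
ee_rot: [0.001, -0.068, 0.998, -0.0]
force: [0.8, -0.6, 7.3]
grip_width: 0.579
grip_force: 35.2
```

>>> {"op": "step_arm", "data": {
  "increments": [
    [[0, 0, -1], [0, 0, 0], 40],
    [[0, 0, -3], [0, 0, 0], 40],
    [[0, 0, -6], [0, 0, 0], 40],
    [[0, 0, -8], [0, 0, 0], 40],
    [[0, 0, -8], [0, 0, 0], 40]
  ]
}}

```text
time_s: 7.3
eef_pos: [493.2, 18.1, 98.9]
ee_rot: [0.001, -0.068, 0.998, -0.0]
force: [-0.7, 0.2, -1.8]
grip_width: 0.579
grip_force: 36.2
```

```bash
python3 -c "
from h import *
go((469,337,98),down(97.7))"
```

```text
shift cm [-1.91 31.92  0.06] turn [-0.05  0.16  0.05]
t 7.3 pos [493.2  18.1  98.9] j [-0.2   0.34  1.72  0.    1.07 -1.91] w 0.579 gf 36.2 F [-0.7  0.2 -1.8]
```

>>> {"op": "step_arm", "data": {
  "increments": [
    [[0, 3, 0], [0, 0, 0], 40],
    [[-0.3, 8, 0], [0, 0, 0], 40],
    [[-0.7, 13, 0], [0, 0, 0], 40],
    [[-1, 18, 0], [0, 0, 0], 40],
    [[-1.4, 23, 0], [0, 0, 0], 40],
    [[-1.8, 28, 0], [0, 0, 0], 40],
    [[-1.9, 31.9, 0], [0, 0, 0], 40],
    [[-1.9, 31.9, 0], [0, 0, 0], 40]
  ]
}}

```text
time_s: 8.3
eef_pos: [467.0, 338.7, 96.1]
ee_rot: [-0.001, -0.069, 0.998, -0.0]
force: [-0.5, -0.7, -1.1]
grip_width: 0.578
grip_force: 36.5
```

>>> {"op": "step_arm", "data": {
  "increments": [
    [[0, 0, 0], [0, 0, 0], 40],
    [[0, 0, 2], [0, 0, 0], 40],
    [[0, 0, 4], [0, 0, 0], 40],
    [[0, 0, 6], [0, 0, 0], 40],
    [[0, 0, 6.8], [0, 0, 0], 40],
    [[0, 0, 7.2], [0, 0, 0], 40],
    [[0, 0, 7.2], [0, 0, 0], 40]
  ]
}}

```text
time_s: 9.18
eef_pos: [468.6, 336.7, 25.9]
ee_rot: [0.0, -0.067, 0.998, 0.0]
force: [1.1, -0.5, -0.7]
grip_width: 0.579
grip_force: 36.5
```

```bash
python3 -c "
from h import *
go((469,337,22.6),down(97.7))"
```

```text
shift cm [-0.05  0.03  0.33] turn [0.01 0.03 0.03]
t 9.18 pos [468.6 336.7  25.9] j [ 0.42  0.6   1.53 -0.    1.01 -1.29] w 0.579 gf 36.5 F [ 1.1 -0.5 -0.7]
```

>>> {"op": "step_arm", "data": {
  "increments": [
    [[0, 0, 0.3], [0, 0, 0], 40],
    [[0, 0, 0.4], [0, 0, 0], 40],
    [[0, 0, 0.4], [0, 0, 0], 40]
  ]
}}

```text
time_s: 9.55
eef_pos: [469.0, 337.0, 22.7]
ee_rot: [0.001, -0.068, 0.998, 0.0]
force: [-1.1, -1.6, 5.7]
grip_width: 0.574
grip_force: 36.8
```

>>> {"op": "step_arm", "data": {
  "increments": [
    [[0, 0, 0], [0, 0, 0], 65],
    [[0, 0, 0], [0, 0, 0], 80],
    [[0, 0, 0], [0, 0, 0], 100],
    [[0, 0, 0], [0, 0, 0], 100],
    [[0, 0, -3], [0, 0, 0], 100],
    [[0, 0, -8], [0, 0, 0], 100],
    [[0, 0, -13], [0, 0, 0], 100],
    [[0, 0, -18], [0, 0, 0], 100]
  ]
}}

```text
time_s: 10.55
eef_pos: [468.1, 336.7, 203.2]
ee_rot: [0.0, -0.068, 0.998, 0.0]
force: [0.5, 0.1, -0.9]
grip_width: 1.001
grip_force: 0.0
```

```bash
python3 -c "
from h import *
s=cap('scene');t=cap('top')
cv2.imwrite('pics/p5.png',cv2.cvtColor(np.hstack([cv2.resize(i['img'][a:a+100,b:b+100],(390,390),interpolation=2) for i,a,b in((s,190,330),(t,180,140))]),cv2.COLOR_RGB2BGR))
go((500,54,205),down(7.7))"
```

```text
shift cm [  0.88 -28.52   0.13] turn [ 0.56  0.31 90.06]
t 10.65 pos [470.2 337.8 207.2] j [ 0.42  0.42  1.31  0.    1.4  -1.29] w 0.997 gf 0.0 F [ 0.8 -0.9 -0.3]
```

View pics/p5.png

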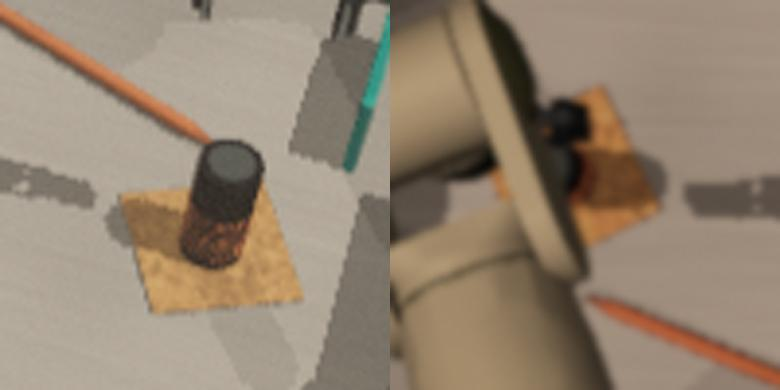

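The coil form stands upright near the middle of the mat. Now swinging over to the plate's frosted end and turning the gripper 90°.

>>> {"op": "step_arm", "data": {
  "increments": [
    [[0.1, -3.5, 0], [0, 0, 9], 100],
    [[0.2, -7, 0], [0, 0, 18], 100],
    [[0.3, -10.5, 0], [0, 0, 27], 100],
    [[0.4, -14, 0], [0, 0, 36], 100],
    [[0.6, -17.5, 0], [0, 0, 45], 100],
    [[0.7, -21, 0], [0, 0, 54], 100],
    [[0.8, -25, 0], [0, 0, 63], 100],
    [[0.9, -28.5, 0], [0, 0, 72], 100]
  ]
}}

```text
time_s: 11.65
eef_pos: [497.6, 51.9, 200.9]
ee_rot: [-0.0, 0.534, 0.845, -0.0]
force: [0.5, -0.3, -0.1]
grip_width: 1.002
grip_force: 0.0
```

>>> {"op": "step_arm", "data": {
  "increments": [
    [[0, 0, 0], [0, 0, 9], 100],
    [[0, 0, 0], [0, 0, 18], 100],
    [[0, 0, 0], [0, 0, 18], 100],
    [[0, 0, 0], [0, 0, 18], 100]
  ]
}}

```text
time_s: 12.15
eef_pos: [497.7, 53.3, 201.2]
ee_rot: [-0.0, 0.657, 0.754, -0.0]
force: [-0.4, -0.6, 0.4]
grip_width: 0.997
grip_force: 0.0
```

```bash
python3 -c "
from h import *
c=cap('wrist');i=c['img']
for n,P in(('clear end top',(546.6,-38,68)),('frost',(537.8,30.4,68)),('grip',(535,51,68)),('end',(530.6,80,56))):print(n,proj(c,P).round())
cv2.imwrite('pics/w6.png',cv2.cvtColor(i,cv2.COLOR_RGB2BGR));go((535,51,200),down(7.7))"
```

```text
clear end top [315. 274.]
frost [317. 212.]
grip [318. 192.]
end [317. 160.]
shift cm [-0.74  3.66  0.13] turn [-0.01 -0.    0.2 ]
t 12.2 pos [497.7  53.3 201.3] j [-0.13  0.25  1.56 -0.    1.33 -0.27] w 0.997 gf 0.0 F [-0.1 -0.2 -0.5]
```

View pics/w6.png

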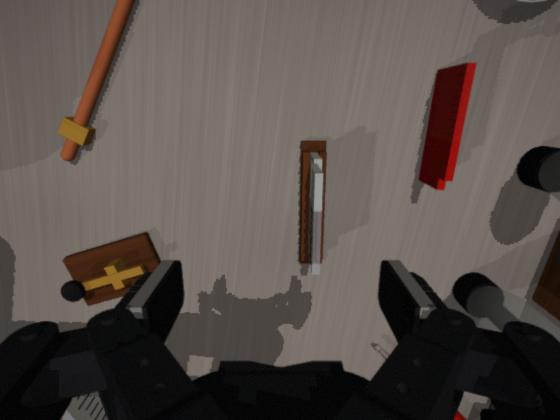

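Wrist view: the plate's top edge runs from (316,273) at the clear end, through the frost line (318,211), to the notched end (318,158). It matches the predictions within about 1 px. The red plate at (447,125) stays well clear of the fingers. Going down onto the frosted end.

>>> {"op": "step_arm", "data": {
  "increments": [
    [[-0.7, 3.7, 1], [0, 0, 0.2], 100],
    [[-0.7, 3.7, 6], [0, 0, 0.2], 100],
    [[-0.7, 3.7, 11], [0, 0, 0.2], 100],
    [[-0.7, 3.7, 15], [0, 0, 0.2], 100],
    [[-0.7, 3.7, 18], [0, 0, 0.2], 100],
    [[-0.7, 3.7, 20], [0, 0, 0.2], 100],
    [[-0.7, 3.7, 20.3], [0, 0, 0.2], 100],
    [[-0.7, 3.7, 20.3], [0, 0, 0.2], 100]
  ]
}}

```text
time_s: 13.2
eef_pos: [535.8, 51.3, -0.9]
ee_rot: [0.0, 0.659, 0.752, 0.0]
force: [0.0, 1.0, 0.7]
grip_width: 1.003
grip_force: 0.0
```

```bash
python3 -c "
from h import *
go((535,51,-2),down(7.7))"
```

```text
shift cm [-0.02 -0.08  0.11] turn [ 0.05  0.01 -0.1 ]
t 13.2 pos [535.8  51.3  -0.9] j [-0.12  0.57  1.67 -0.    0.9  -0.25] w 1.003 gf 0.0 F [0.  1.  0.7]
```

Close on the plate in stages.

>>> {"op": "step_arm", "data": {
  "increments": [
    [[0, 0, 0], [0, 0, 0], 60],
    [[0, 0, 0], [0, 0, 0], 40],
    [[0, 0, 0], [0, 0, 0], 25],
    [[0, 0, 0], [0, 0, 0], 15],
    [[0, 0, 0], [0, 0, 0], 8],
    [[0, 0, 0], [0, 0, 0], 0],
    [[0, 0, 0], [0, 0, 0], 0],
    [[0, 0, 0], [0, 0, 0], 0]
  ],
  "squeeze": 45
}}

```text
time_s: 14.2
eef_pos: [535.6, 51.2, -1.3]
ee_rot: [0.0, 0.659, 0.752, 0.0]
force: [-0.5, 0.9, 3.1]
grip_width: 0.086
grip_force: 44.6
```

>>> {"op": "step_arm", "data": {
  "increments": [
    [[0, 0, -1], [0, 0, 0], 0],
    [[0, 0, -2.5], [0, 0, 0], 0],
    [[0, 0, -5], [0, 0, 0], 0],
    [[0, 0, -8], [0, 0, 0], 0],
    [[0, 0, -12], [0, 0, 0], 0],
    [[0, 0, -16], [0, 0, 0], 0],
    [[0, 0, -20], [0, 0, 0], 0],
    [[0, 0, -22], [0, 0, 0], 0]
  ],
  "squeeze": 50
}}

```text
time_s: 15.2
eef_pos: [535.7, 51.2, 221.8]
ee_rot: [0.002, 0.659, 0.752, 0.001]
force: [-0.0, 1.0, -0.5]
grip_width: 0.085
grip_force: 48.8
```

```bash
python3 -c "
from h import *
go((500,-300,240),down(-35))"
```

```text
shift cm [-34.35  -8.15  -1.82] turn [ 2.300e-01 -3.000e-02  4.255e+01]
t 15.2 pos [535.7  51.2 221.8] j [-0.12  0.32  1.41 -0.    1.4  -0.25] w 0.085 gf 48.8 F [-0.   1.  -0.5]
```

```bash
cat >> h.py <<'E'
def tipped(lab,th): # plate held label at tool -y, label azimuth lab, tipped th deg towards label up
    r=down(lab+180);return r*R.from_rotvec([th,0,0],degrees=True)
def model(j): return R.from_euler('Z',j[0])*R.from_euler('Y',j[1]+j[2])*R.from_euler('Z',j[3])*R.from_euler('Y',j[4])*R.from_euler('Z',j[5]+np.pi/2)
E
python3 -c "
from h import *
s=ctrl.sense();print((rot(s).inv()*model(s['joints'])).magnitude())
r=tipped(-90,65).as_matrix();print('tool z',r[:,2].round(2),'label',-r[:,1].round(2))
for b in(-60,-90,-120,-150,180,90,30,0):
  for j1 in(-.5,-.8):
   for s23 in(1.5,1.8):
    A=(R.from_euler('Y',s23).inv()*R.from_euler('Z',j1).inv()*tipped(b,65)*R.from_euler('Z',-np.pi/2))
    z,y,x=A.as_euler('ZYZ');
    for e in((z,y,x),(z-np.pi,-y,x+np.pi),(z+np.pi,-y,x+np.pi)):
      e=[e[0],e[1],(e[2]+np.pi)%(2*np.pi)-np.pi]
      if .02<e[1]<3.11 and -1.23<e[0]<4.37 and abs(e[2])<2.88: print(b,j1,s23,np.round(e,2))
"
```

```text
6.291357577999785e-16
tool z [-0.   -0.91 -0.42] label [-0.   -0.42  0.91]
-60 -0.5 1.5 [-0.78  0.73 -2.26]
-60 -0.5 1.8 [-1.11  0.56 -1.85]
-60 -0.8 1.5 [-0.43  0.56 -2.67]
-60 -0.8 1.8 [-0.81  0.31 -2.25]
-90 -0.5 1.5 [-1.05  1.16 -1.87]
-90 -0.5 1.8 [-1.2   1.02 -1.56]
-90 -0.8 1.5 [-0.93  0.9  -2.06]
-90 -0.8 1.8 [-1.17  0.75 -1.7 ]
-120 -0.5 1.5 [-1.14  1.62 -1.63]
-120 -0.5 1.8 [-1.14  1.5  -1.35]
-120 -0.8 1.5 [-1.1   1.35 -1.76]
-120 -0.8 1.8 [-1.18  1.23 -1.47]
-150 -0.5 1.5 [-1.11  2.09 -1.39]
-150 -0.5 1.8 [-0.98  1.94 -1.1 ]
-150 -0.8 1.5 [-1.14  1.82 -1.53]
-150 -0.8 1.8 [-1.09  1.69 -1.26]
180 -0.5 1.5 [-0.87  2.54 -1.  ]
180 -0.5 1.8 [-0.63  2.32 -0.69]
180 -0.8 1.5 [-1.05  2.29 -1.26]
180 -0.8 1.8 [-0.86  2.12 -0.96]
90 -0.5 1.5 [1.11 2.05 1.41]
90 -0.5 1.8 [1.   1.9  1.13]
90 -0.8 1.5 [1.03 2.32 1.24]
90 -0.8 1.8 [0.85 2.14 0.93]
30 -0.5 1.5 [1.04 1.11 1.89]
30 -0.5 1.8 [1.2  0.98 1.58]
30 -0.8 1.5 [1.11 1.38 1.74]
30 -0.8 1.8 [1.18 1.25 1.46]
0 -0.5 1.5 [0.74 0.7  2.31]
0 -0.5 1.8 [1.08 0.51 1.89]
0 -0.8 1.5 [0.95 0.93 2.03]
0 -0.8 1.8 [1.18 0.78 1.69]
```

```bash
python3 -c "
from h import *
go((505,-270,225),down(90))"
```

```text
shift cm [-31.44  -7.27  -0.32] turn [  0.14   0.2  -82.45]
t 15.2 pos [535.7  51.2 221.8] j [-0.12  0.32  1.41 -0.    1.4  -0.25] w 0.085 gf 48.8 F [-0.   1.  -0.5]
```

>>> {"op": "step_arm", "data": {
  "increments": [
    [[-2, -0.5, 0], [0, 0, -4], 0],
    [[-6, -1.3, 0], [0, 0, -12], 0],
    [[-10, -2.3, 0], [0, 0, -21], 0],
    [[-14.5, -3.3, 0], [0, 0, -30], 0],
    [[-19, -4.3, -0.1], [0, 0, -39], 0],
    [[-23.5, -5.3, -0.2], [0, 0, -48], 0],
    [[-27.5, -6.3, -0.3], [0, 0, -57], 0],
    [[-30.5, -7, -0.3], [0, 0, -66], 0]
  ]
}}

```text
time_s: 16.2
eef_pos: [505.4, -261.9, 222.4]
ee_rot: [0.0, 0.141, 0.99, -0.0]
force: [0.2, -0.2, -1.9]
grip_width: 0.085
grip_force: 48.7
```

>>> {"op": "step_arm", "data": {
  "increments": [
    [[-0.2, -0.1, 0], [0, 0, -8], 0],
    [[-0.4, -0.2, 0], [0, 0, -14], 0],
    [[-0.4, -0.2, 0], [0, 0, -16], 0],
    [[-0.4, -0.2, 0], [0, 0, -16.5], 0]
  ]
}}

```text
time_s: 16.7
eef_pos: [509.3, -263.2, 222.0]
ee_rot: [0.0, -0.0, 1.0, -0.0]
force: [0.1, -0.3, -1.9]
grip_width: 0.086
grip_force: 48.8
```

```bash
python3 -c "
from h import *
go((505,-389,185),tipped(-90,60))"
```

```text
shift cm [  0.43 -12.58   3.7 ] turn [5.998e+01 2.000e-02 1.000e-02]
t 16.7 pos [ 509.3 -263.2  222. ] j [-0.68  0.4   1.3  -0.    1.44 -2.25] w 0.086 gf 48.8 F [ 0.1 -0.3 -1.9]
```

>>> {"op": "step_arm", "data": {
  "increments": [
    [[0, -2, 0], [5, 0, 0], 0],
    [[0.1, -4, 0], [13, 0, 0], 0],
    [[0.2, -6, 0.2], [21, 0, 0], 0],
    [[0.3, -8, 0.7], [29, 0, 0], 0],
    [[0.4, -9.5, 1.4], [37, 0, 0], 0],
    [[0.4, -11, 2.2], [45, 0, 0], 0],
    [[0.4, -12, 3], [53, 0, 0], 0],
    [[0.4, -12.6, 3.7], [60, 0, 0], 0]
  ]
}}

```text
time_s: 17.7
eef_pos: [513.9, -384.6, 195.8]
ee_rot: [-0.007, 0.005, 0.876, -0.483]
force: [4.2, -8.1, 10.1]
grip_width: 0.087
grip_force: 49.6
```

>>> {"op": "step_arm", "data": {
  "increments": [
    [[0, 0, 0], [0, 0, 0], 0],
    [[0, 0, 0], [0, 0, 0], 0],
    [[0, 0, 0], [0, 0, 0], 0]
  ]
}}

```text
time_s: 18.08
eef_pos: [514.7, -385.9, 198.8]
ee_rot: [-0.006, 0.004, 0.875, -0.483]
force: [-0.6, -0.7, -1.2]
grip_width: 0.086
grip_force: 49.6
```

```bash
python3 -c "
from h import *
go((505,-389,185),tipped(-90,60))
s=cap('scene');t=cap('top')
S=ctrl.sense();r=rot(S).as_matrix();px,pz,py=r[:,0],-r[:,2],-r[:,1];g=np.array(S['eef_pos'])+59*pz
pc=g-30*px-20*pz
pc2=g+30*px*0-20*pz
print('tip deg',np.degrees(np.arccos(pz[2])),'label',py.round(2),'px',px.round(2))
for sg in(1,-1):
  pc=g-30*sg*px-20*pz;P=[pc+a*sg*px*60+b*pz*30 for a in(-1,1) for b in(-1,1)]
  print(sg,'centre',pc.round(),'minz',min(p[2] for p in P).round(),[proj(s,p).round().tolist() for p in P],[proj(t,p).round().tolist() for p in P])
cv2.imwrite('pics/p7.png',cv2.cvtColor(np.hstack([cv2.resize(i['img'][a:a+110,b:b+110],(395,395),interpolation=2) for i,a,b in((s,140,110),(t,150,340))]),cv2.COLOR_RGB2BGR))"
```

```text
shift cm [0.96 1.   1.01] turn [ 2.21 -0.84 -0.02]
t 18.07 pos [ 514.7 -385.9  198.8] j [-0.48  0.48  1.63 -1.23  0.93 -1.29] w 0.086 gf 49.6 F [-0.6 -0.7 -1.2]
tip deg 57.77916311371354 label [-0.   -0.53  0.85] px [-1.    0.01  0.01]
1 centre [ 545. -353.  219.] minz 203.0 [[144.0, 174.0], [157.0, 171.0], [164.0, 149.0], [177.0, 145.0]] [[418.0, 178.0], [404.0, 176.0], [418.0, 219.0], [404.0, 217.0]]
-1 centre [ 485. -352.  219.] minz 203.0 [[174.0, 137.0], [187.0, 133.0], [154.0, 161.0], [167.0, 158.0]] [[418.0, 239.0], [404.0, 238.0], [418.0, 198.0], [404.0, 196.0]]
```

Joint 4 sits at its range limit (−1.23), so I'll turn the plate a little about the vertical to take it off the stop, keeping the tip.

>>> {"op": "step_arm", "data": {
  "increments": [
    [[0, 0, 0], [-1, -6.3, -4], 0],
    [[0, 0, 0], [-1, -12.7, -8], 0],
    [[0, 0, 0], [-1, -17, -10.6], 0],
    [[0, 0, 0], [-1, -17, -10.6], 0],
    [[0, 0, 0], [-1, -17, -10.6], 0]
  ]
}}

```text
time_s: 18.8
eef_pos: [520.3, -386.3, 214.8]
ee_rot: [0.074, -0.148, 0.877, -0.452]
force: [0.1, 0.1, -0.4]
grip_width: 0.085
grip_force: 49.6
```

```bash
python3 -c "
from h import *
go((505,-389,195),tipped(-70,60))
s=cap('scene');t=cap('top')
S=ctrl.sense();print(S['joints']);r=rot(S).as_matrix();px,pz,py=r[:,0],-r[:,2],-r[:,1];g=np.array(S['eef_pos'])+59*pz
pc=g-30*px-20*pz;P=[pc+a*px*60+b*pz*30 for a in(-1,1) for b in(-1,1)]
print('tip',np.degrees(np.arccos(pz[2])),'label',py.round(2),pc.round(),np.round(P).tolist(),[proj(s,p).round().tolist() for p in P],[proj(t,p).round().tolist() for p in P])
cv2.imwrite('pics/p7.png',cv2.cvtColor(np.hstack([cv2.resize(i['img'][a:a+110,b:b+110],(395,395),interpolation=2) for i,a,b in((s,120,110),(t,150,340))]),cv2.COLOR_RGB2BGR))"
```

```text
shift cm [1.53 1.76 0.96] turn [ 5.5  -0.96 -0.28]
t 18.8 pos [ 520.3 -386.3  214.8] j [-0.6   0.31  1.79 -1.23  0.55 -1.56] w 0.085 gf 49.6 F [ 0.1  0.1 -0.4]
[-0.59615463  0.30946751  1.79143681 -1.23183033  0.5453594  -1.55631332]
tip 54.47272268334879 label [ 0.19 -0.55  0.81] [ 539. -346.  237.] [[603.0, -350.0, 219.0], [587.0, -303.0, 254.0], [490.0, -389.0, 220.0], [474.0, -343.0, 255.0]] [[152.0, 172.0], [167.0, 164.0], [159.0, 145.0], [174.0, 136.0]] [[410.0, 178.0], [397.0, 180.0], [423.0, 216.0], [412.0, 220.0]]
```

```bash
cat > k.py <<'E'
from h import *
from scipy.optimize import least_squares
D=[([.935,.313,1.498,0,1.331,-.223],(210.6,480.9,193.5)),([-.15,.18,1.67,0,1.29,-1.85],(460.7,49,193.5)),([-.2,.29,1.67,0,1.18,-1.91],(492.8,16.8,145)),([-.2,.34,1.72,0,1.07,-1.91],(493.2,18.1,98.9)),([.42,.6,1.53,0,1.01,-1.29],(468.6,336.7,25.9)),([.42,.42,1.31,0,1.4,-1.29],(470.2,337.8,207.2)),([-.13,.25,1.56,0,1.33,-.27],(497.7,53.3,201.3)),([-.12,.57,1.67,0,.9,-.25],(535.8,51.3,-.9)),([-.12,.32,1.41,0,1.4,-.25],(535.7,51.2,221.8)),([-.68,.4,1.3,0,1.44,-2.25],(509.3,-263.2,222)),([-.48,.48,1.63,-1.23,.93,-1.29],(514.7,-385.9,198.8)),([-.5962,.3095,1.7914,-1.2318,.5454,-1.5563],(520.3,-386.3,214.8))]
def fk(p,j):
    h,a1,l1,l2,d,L,e,f=p
    z=np.array([0,0,1.]);A=R.from_euler('Z',j[0]);B=R.from_euler('Y',j[1]);C=R.from_euler('Y',j[1]+j[2]);W=A*C*R.from_euler('Z',j[3])
    V=W*R.from_euler('Y',j[4])
    return A.apply([a1,0,h])+A.apply(B.apply(l1*z))+A.apply(C.apply([e,d,l2]))+W.apply([0,f,0])+V.apply(L*z)
f=least_squares(lambda p:np.concatenate([(fk(p,j)-x) for j,x in D]+[[.01*(p[6]),.01*p[4],.01*p[7]]]),[300,0,350,350,100,250,0,0]);p=f.x
E
cat >> k.py <<'E'
print(p.round(),np.abs(f.fun).max())
lo=np.array([-2.94,-.97,.19,-1.23,.02,-2.88]);hi=np.array([2.94,2.17,2.56,4.37,3.11,2.88])
s=ctrl.sense();j0=s['joints']
for th in (60,):
  for b in range(-180,181,20):
   for z in(200,280):
    Rt=tipped(b,th);r=Rt.as_matrix();T=np.array([535,-350,z])+30*r[:,0]-20*r[:,2]*1+59*r[:,2]
    best=None
    for g in ([-.6,.3,1.5,-.9,1,-1.5],[-.6,.3,1.5,.9,1.5,1.5]):
      q=least_squares(lambda j:np.r_[(fk(p,j)-T)/50,(model(j).inv()*Rt).as_rotvec()],g,bounds=(lo+.04,hi-.04))
      if q.cost<1e-3: print(th,b,z,q.x.round(2),T.round(),'margin',np.minimum(q.x-lo,hi-q.x).min().round(2))
E
python3 k.py
```

```text
[197.  -2. 444. 397. 118. 294.  39.  -2.] 3.1348024908136836
60 -180 200 [-0.54  1.21  0.33 -0.75  2.43 -0.91] [ 501. -320.  180.] margin 0.14
60 -180 200 [-0.54  1.21  0.33 -0.75  2.43 -0.91] [ 501. -320.  180.] margin 0.14
60 -160 200 [-0.48  1.02  0.71 -0.83  2.1  -0.99] [ 493. -333.  180.] margin 0.4
60 -160 200 [-0.48  1.02  0.71 -0.83  2.1  -0.99] [ 493. -333.  180.] margin 0.4
60 -160 280 [-0.48  0.98  0.59 -0.9   2.2  -1.14] [ 493. -333.  260.] margin 0.33
60 -160 280 [-0.48  0.98  0.59 -0.9   2.2  -1.14] [ 493. -333.  260.] margin 0.33
60 -140 200 [-0.43  0.86  1.03 -0.92  1.77 -1.07] [ 490. -349.  180.] margin 0.31
60 -140 200 [-0.43  0.86  1.03 -0.92  1.77 -1.07] [ 490. -349.  180.] margin 0.31
60 -140 280 [-0.43  0.79  0.94 -0.95  1.86 -1.19] [ 490. -349.  260.] margin 0.28
60 -140 280 [-0.43  0.79  0.94 -0.95  1.86 -1.19] [ 490. -349.  260.] margin 0.28
60 -120 200 [-0.41  0.7   1.32 -1.05  1.44 -1.12] [ 492. -364.  180.] margin 0.18
60 -120 280 [-0.41  0.62  1.25 -1.04  1.52 -1.26] [ 492. -364.  260.] margin 0.19
60 -100 200 [-0.45  0.56  1.57 -1.19  1.1  -1.19] [ 500. 
[... 1172 characters left out ...]
 0.91  0.93  1.94  1.16] [ 578. -336.  260.] margin 0.72
60 80 200 [-0.98  1.04  0.67  0.8   2.15  0.97] [ 570. -322.  180.] margin 0.48
60 80 200 [-0.98  1.04  0.67  0.8   2.15  0.97] [ 570. -322.  180.] margin 0.48
60 80 280 [-0.98  1.    0.55  0.89  2.26  1.12] [ 570. -322.  260.] margin 0.36
60 80 280 [-0.98  1.    0.55  0.89  2.26  1.12] [ 570. -322.  260.] margin 0.36
60 100 200 [-0.89  1.23  0.28  0.74  2.48  0.89] [ 559. -312.  180.] margin 0.09
60 100 200 [-0.89  1.23  0.28  0.74  2.48  0.89] [ 559. -312.  180.] margin 0.09
60 180 200 [-0.54  1.21  0.33 -0.75  2.43 -0.91] [ 501. -320.  180.] margin 0.14
60 180 200 [-0.54  1.21  0.33 -0.75  2.43 -0.91] [ 501. -320.  180.] margin 0.14
```

View pics/p7.png

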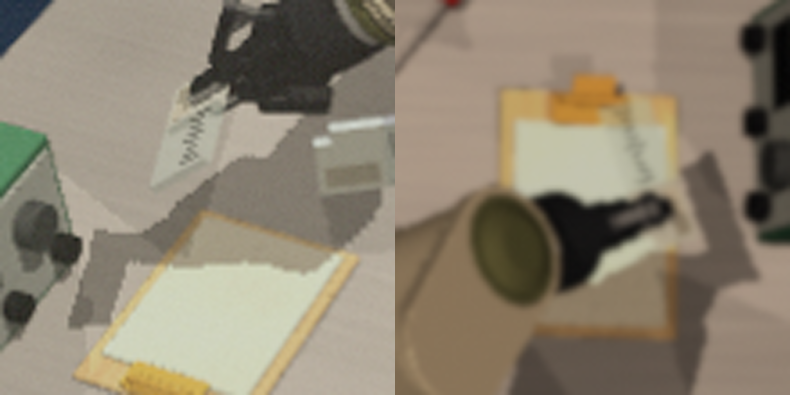

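The last picture shows the plate held tipped over the board by its frosted end. Plate and board are fine, but joint 4 is on its stop. I'll reorient to label azimuth ≈ −130°, where the joints have margin, untipping a little on the way.

```bash
python3 -c "
from h import *
def T(b,th,z):
    r=tipped(b,th).as_matrix();return np.array([535,-350,z])+30*r[:,0]+39*r[:,2]
go(T(-75,42,235),tipped(-75,42));go(T(-130,45,235),tipped(-130,45))"
```

```text
shift cm [0.64 1.   0.05] turn [-12.48   2.87   2.97]
t 18.9 pos [ 520.6 -386.   214.4] j [-0.6   0.31  1.79 -1.23  0.55 -1.56] w 0.085 gf 49.6 F [ 0.3  0.2 -1.5]
shift cm [ 1.37  2.95 -2.92] turn [-8.77 44.98 38.45]
t 18.9 pos [ 520.6 -386.   214.4] j [-0.6   0.31  1.79 -1.23  0.55 -1.56] w 0.085 gf 49.6 F [ 0.3  0.2 -1.5]
```

>>> {"op": "step_arm", "data": {
  "increments": [
    [[0.2, 0.2, 0], [-7, 1, 1], 0],
    [[0.4, 0.6, 0], [-12.5, 3, 3], 0],
    [[0.6, 1, -0.4], [-12, 9, 8], 0],
    [[0.8, 1.4, -1], [-11.5, 16, 14], 0],
    [[1, 1.8, -1.5], [-11, 23, 20], 0],
    [[1.1, 2.2, -2], [-10, 30, 26], 0],
    [[1.3, 2.6, -2.5], [-9.5, 37, 32], 0],
    [[1.4, 3, -2.9], [-9, 45, 38.5], 0]
  ]
}}

```text
time_s: 19.9
eef_pos: [494.0, -350.8, 206.9]
ee_rot: [-0.132, 0.318, 0.868, -0.358]
force: [-1.0, -0.9, -0.6]
grip_width: 0.085
grip_force: 49.6
```

>>> {"op": "step_arm", "data": {
  "increments": [
    [[0, 0, 0], [0, 0, 0], 0],
    [[0, 0, 0], [0, 0, 0], 0]
  ]
}}

```text
time_s: 20.15
eef_pos: [493.6, -351.8, 207.0]
ee_rot: [-0.131, 0.315, 0.869, -0.358]
force: [0.1, -0.1, -0.9]
grip_width: 0.082
grip_force: 49.6
```

```bash
python3 -c "
from h import *
def T(b,th,z):
    r=tipped(b,th).as_matrix();return np.array([535,-350,z])+30*r[:,0]+39*r[:,2]
go(T(-135,60,225),tipped(-135,60));r=rot(ctrl.sense()).as_matrix();print('tip',np.degrees(np.arccos(-r[2,2])),'label',-r[:,1])"
```

```text
shift cm [ 0.23 -0.11  0.32] turn [15.19  4.04  3.25]
t 20.15 pos [ 493.6 -351.8  207. ] j [-0.48  0.66  1.16 -0.76  1.55 -1.25] w 0.082 gf 49.6 F [ 0.1 -0.1 -0.9]
tip 44.79091752290138 label [-0.45353977 -0.545852    0.70451918]
```

>>> {"op": "step_arm", "data": {
  "increments": [
    [[0, 0, 0], [5, 1, 1], 0],
    [[0.1, 0, 0.1], [10, 3, 2], 0],
    [[0.2, 0, 0.3], [15, 4, 3], 0],
    [[0.2, 0, 0.3], [17, 4, 3], 0],
    [[0.2, 0, 0.3], [17, 4, 3], 0],
    [[0.2, 0, 0.3], [17, 4, 3], 0]
  ]
}}

```text
time_s: 20.9
eef_pos: [490.7, -352.5, 206.0]
ee_rot: [-0.196, 0.328, 0.793, -0.474]
force: [0.1, -0.2, -1.2]
grip_width: 0.087
grip_force: 49.7
```

```bash
python3 -c "
from h import *
go((0,0,0),down(0))
s=cap('scene');t=cap('top');m=ctrl.sense();r=rot(m).as_matrix();px,pz,py=r[:,0],-r[:,2],-r[:,1];pc=np.array(m['eef_pos'])+39*pz-30*px
P={(a,b):pc+a*60*px+b*30*pz for a in(-1,1) for b in(-1,1)}
print('tip',np.degrees(np.arccos(pz[2])),'label',py.round(2),'centre',pc.round())
h=lambda c:cv2.cvtColor(c['img'],cv2.COLOR_RGB2HSV)
for k,v in P.items():print(k,v.round(),proj(s,v).round(),proj(t,v).round())
# label paper (x 10..60 low) and clear part: mean colours in scene, projected on label face
for n,(a,b) in {'paper':(35,-18),'clear':(-30,0),'board':(0,-45)}.items():
    u=proj(s,pc+a*px+b*pz+4*py).round().astype(int);print(n,u,s['img'][u[1]-1:u[1]+2,u[0]-1:u[0]+2].reshape(-1,3).mean(0).round())
# coil still on mat: dark pixels at its top
c=proj(s,(469,337,104)).round().astype(int);print('coil',c,s['img'][c[1],c[0]])
for x,y in((791,100),(757,-68)):
    u=proj(s,(x,y,60)).round().astype(int);print('valve',u,s['img'][u[1],u[0]])
"
```

```text
shift cm [59.64 13.51 18.33] turn [-58.38  24.22  40.49]
t 20.9 pos [ 490.7 -352.5  206. ] j [-0.42  0.81  1.07 -0.98  1.73 -1.12] w 0.087 gf 49.7 F [ 0.1 -0.2 -1.2]
tip 61.73999712786427 label [-0.34 -0.33  0.88] centre [ 536. -349.  224.]
(-1, -1) [ 560. -411.  210.] [142. 160.] [429. 193.]
(-1, 1) [ 597. -373.  239.] [145. 164.] [420. 179.]
(1, -1) [ 475. -326.  210.] [180. 149.] [401. 221.]
(1, 1) [ 512. -288.  239.] [185. 153.] [391. 207.]
paper [173 151] [81. 77. 57.]
clear [153 158] [181. 180. 163.]
board [160 152] [168. 160. 145.]
coil [389 231] [91 85 82]
valve [274 302] [116 116 105]
valve [222 274] [119 120 111]
```

```bash
python3 -c "
from rig import ctrl
print(ctrl.finish_job())"
```

```text
the job is handed in; nothing more can be done
None
```

The job is handed in with no result shown. The coil form stands on the mat, and the plate is held by its frosted end, label up, tipped about 62° and about 200 mm above the board. Along the way my first grasp leaned the coil form about 10° before it rocked back upright, joint 4 briefly touched its range stop (−1.232 against −1.23), and I viewed 11 pictures, one over the limit.

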